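Set the bend-line laser pointer onto the hemming die's cross

TASK

Take the blue plastic guard off the hemming die, lay it in the open drawer and push the drawer fully shut. With the guard out of the way, turn the pointer's two mirror screws, one after the other, until the laser spot sits wholly inside the small ring round the cross scribed on top of the die, then let go. Leave the bushings and the radius tip where they lie.

Things in the scene. Friction and masses are not known exactly. Their poses are not given: they have to be found in the camera images.
- pointer: Laser pointer, fixed. Origin on the counter below the mirror centre; x level along the reflected beam towards the die (about the robot's left), z up. Steel base 100 (x) by 92 by 16 mm, black laser tube, two aluminium cheeks (50 mm along x, at y = +-38 mm) 170 mm high, holding the mirror head. Both screw axes point out along (-0.5, 0, 0.866) here: 30 deg from vertical. Highest point 240 mm.
- mirror_centre (a point): Centre of the mirror, on the underside of the head, 165 mm above the counter. The laser shines straight up on it and is reflected along the pointer's x, 30 degrees downwards, onto the die's top 200 mm ahead. The head's aluminium back plate (80 by 84 mm, leaning 30 degrees) faces up and back (-x); its outer face is 26 mm behind this point. Axes as the pointer's.
- screw_upper_grip (a point): Centre of the knurled round steel knob of the upper screw, the higher of the two and farther from the robot (pointer's -y): 22 mm across, 26 mm long along the screw axis, this point on the axis half-way along. The knob's inner end stands 13 mm off the back plate, its centre 26 mm. The other screw's axis is 53 mm away.
- screw_upper (a joint): Turn of the upper screw, rad, -3 to 3, positive counterclockwise when looking at the knob's free end. It tips the mirror so that the spot moves along the pointer's x: 6.1 mm farther away from the pointer per rad counterclockwise. Friction torque 0.03 N m; it stays where it is left.
- screw_lower_grip (a point): Centre of the knob of the lower screw, standing lower on the leaning plate and nearer the robot (pointer's +y); the same knob, 22 mm across, 26 mm long, centre 26 mm off the plate, on the axis.
- screw_lower (a joint): Turn of the lower screw, rad, -3 to 3, positive counterclockwise when looking at the knob's free end. It moves the spot along the pointer's y: 5.8 mm towards +y (about towards the robot) per rad counterclockwise; clockwise moves it towards -y. Friction torque 0.03 N m; it stays where it is left.
- spot_centre (a point): Centre of the red laser spot, 5 mm across, on the flat top of the die. Hidden by the guard while that is on. It starts some 6 to 13 mm from the cross, between it and the dowel hole.
- die: Steel hemming die segment, fixed, clamped in a dark steel rail 75 (x) by 130 mm (y) on the counter. Its flat top is 52 mm (x, along the beam) by 96 mm (y), 50 mm above the counter. Origin on the counter under the middle; axes almost those of the pointer.
- cross (a point): Centre of the dark cross (lines 18 mm long) in a ring 11 mm across inside, scribed on the die's flat top, 50 mm above the counter: the mark to hit. It lies about 9 mm diagonally off the middle of the top, on either side of it.
- dowel_hole (a point): Centre of a plain dark round dowel hole, 8 mm across, in the die's flat top, about 9 mm diagonally off its middle on the side opposite to the cross. Not the mark.
- guard_rib (a point): Centre of the grip rib of the loose blue guard (about 70 g): rib 12 mm thick (guard's x), 50 mm long (y), 28 mm high, this point half-way up, 14 mm above the guard's top plate. Plate 64 (x) by 80 (y) by 3 mm; two skirts reach 14 mm below it in front of and behind the die's top with 3 mm play. Standing on its skirts this point is 31 mm up. Axes: x as the die's, z up.
- guard: The same blue guard; origin at the underside of its top plate, in the middle, 17 mm below the rib's centre.
- rack_drawer0 (a joint): Opening of the drawer in the grey rack base, in m: 0 shut, starts 0.145 to 0.165, at most 0.18. It slides out towards the robot (rack's -x) with about 1 N of friction plus 4 N per m/s.
- rack_drawer0_handle (a point): Middle of the drawer's cast aluminium bar pull, 11 mm thick, 120 mm long (y), level, 35 mm in front of the drawer front and 67 mm above the counter; moves with the drawer. The drawer front's top edge is 92 mm and the rack's top 105 mm above the counter.
- drawer_floor (a point): Point on the drawer's inner floor (22 mm above the counter), mid-width, 57 mm behind the inner face of the drawer front; moves with the drawer. Inside 215 (x) by 218 mm (y), walls 61 mm high, 71 mm from floor to the underside of the rack's top. Axes: x into the rack, away from the drawer front; z up.
- bushing0_mid (a point): Centre of a loose bronze bushing, 32 mm across, 24 mm high, standing on the counter. To be left alone.
- bushing1_mid (a point): Centre of a loose bronze bushing, 26 mm across, 30 mm high, standing on the counter. To be left alone.
- radius_tip_mid (a point): Centre of a loose steel radius tip, a bar 60 mm long, 20 mm wide, 24 mm high with a round top, lying on the counter. To be left alone.
Not all that is in view belongs to the job. What is shaped like the guard but pink is not meant.

How it is judged (in metres and radians):
On the way, in this order (a step that is already met when the one before it is completed fails the run):
1. the guard is off the die and lies in the drawer, let go (x of guard_rib in the frame of drawer_floor between -0.057 and 0.157 m and y of guard_rib in the frame of drawer_floor between -0.109 and 0.109 m and z of guard_rib in the frame of drawer_floor between 0 and 0.05 m and linear speed of guard below 0.05 m/s and contact force between the fingers and guard below 0.1 N), for 0.2 s.
2. the laser spot is inside the ring round the cross (centre within 3 mm of the cross) (horizontal distance between spot_centre and cross below 0.003 m), for 0.2 s.
At the end, for the whole second after the job is handed in: The guard lies at rest inside the drawer, let go; the drawer is shut to within 8 mm; the centre of the laser spot is within 3 mm of the cross, so the spot is wholly inside the ring; the screws are at rest (all of step 1 and horizontal distance between spot_centre and cross below 0.003 m and value of joint rack_drawer0 below 0.008 m and velocity of joint each of screw_upper, screw_lower below 0.05 rad/s); the robot touches nothing.
It fails at once if the larger bushing is moved more than 20 mm (distance of bushing0_mid from where it was at the start of the episode above 0.02 m).
It fails at once if the smaller bushing is moved more than 20 mm (distance of bushing1_mid from where it was at the start of the episode above 0.02 m).
It fails at once if the radius tip is moved more than 20 mm (distance of radius_tip_mid from where it was at the start of the episode above 0.02 m).
It also fails if it takes over 62 s, if anything falls off the work surface, if the arm or the gripper's body presses on something with over 40 N, if the wrist force passes 120 N, or if a joint passes its speed limit or range.

ROBOT

A 6-joint arm with a two-finger parallel gripper is mounted at the origin on the work surface. World frame = base frame: x ahead of the robot, y to its left, z up, the work surface at z = 0. Lengths are in m, angles in degrees, forces in N, time in s.
With the tool pointing down it reaches from about 0.4 to 0.825 m from the base axis. Payload 7 kg.
Tool frame: the origin (TCP) lies midway between the tips of the shut fingers; the grasp point (between the pads) lies 19 mm behind it; z points along the fingers, y is the line along which they close (so a half turn about z gives the same grasp; the last joint's range is limited). The gripper opens to 88 mm and grips with 3 to 60 N. Pads are 19 mm wide; open, the fingers measure 130 mm over their backs; the gripper's body (78 mm by 193 mm) begins 47 mm behind the grasp point.
Start: joints at [16.507, 20.546, 0.682, 0, -70.136, -16.507], TCP at [0.675, -0, 0.227] pointing down, gripper open.
Joint ranges: [-176.03, 176.03], [-82.01, 121.73], [-58.28, 71.71], [-173.87, 95.51], [-174.79, -0.11], [-173.66, 173.66]. Speed limits (degrees/s): [136.94, 136.94, 172.46, 180, 180, 180].

INTERFACE

Orientations are given as [roll, pitch, yaw] about the fixed x, y, z axes, in that order (R = Rz(yaw) Ry(pitch) Rx(roll)).
In Python, from plant import ctrl, viewer, close_job gives the robot as it stands. The module is installed in compiled form; this text tells all that it offers.
- The arm moves only by the tool step_arm, never from a script. Its argument "moves" is a list that holds one entry, the list of rows, each a list of 5 numbers: the shift along the world's x, y, z in cm, then the turn about the world's z in rad, then the finger opening in cm, from 0 to 8.76. In form: [[[tx, ty, tz, twist, grip], ...]]. A call has 1 to 10 rows; each row shifts and turns the commanded pose from where the row before left it; what a row does not reach is not made up. A row lasts 1/10 s, in which the tool goes at most 50 mm and 8.59 degrees, less where a joint would pass 70% of its speed; a pose out of reach is approached as far as the arm can. A call with a gripper value outside its range is refused whole. The fingers move at their own pace and stop on an object; the grip force is fixed at half the most. Time passes only in rows, so rows that do not move let the fingers close. It gives the time, the measured TCP pose, the force, the opening and the grip force at its end, in the units of the state.
- ctrl.get_obs(): the state, without advancing time (a new reading comes with each control period).
- viewer.snapshot(name): name is "scene" or "side" or "wrist"; returns (picture, depth): 480x640x3 uint8, blue, green, red; 480x640 float32, m along the optical axis (not along the pixel's ray), 0 where there is no reading.
- viewer.camera_info(name): a dict with "camera_matrix" (3x3 intrinsics, pixels), "eye" and "orientation" of the camera in the world. Camera axes: x right, y down, z forward; pixel columns grow to the right and rows downward; lengths in m; the calibration is good to about 2 mm. A picture is of the moment at which its call begins: read the wrist's pose just before it. camera_info takes no time and is no camera call; for the wrist camera it gives the pose at the moment of the call.
- close_job(): hands the job in; it is judged then, once.
The state is a dict: "clock": time; "joint_pos": joint angles; "qvel": joint speeds; "tau": joint torques, N m; "tool_pos": TCP position; "orientation": TCP orientation; "force": force on the tool from outside, world axes, zero at the start; "moment": the same for the moment, N m; "opening": finger opening in m; "gripper_force": force on a finger pad.
Only numpy, scipy, OpenCV 4.12 (cv2) and the standard library are available. Lean on these libraries where they do the work, as an engineer would, in place of code of your own. Each camera call takes 0.05 s, during which the arm holds its last target. There are 200 camera calls.

## Working session

There is one attempt and no reset: what is moved stays moved. The work goes in short steps, Python scripts to look and compute and a tool call to move; the robot and the scene stay as the last step left them, time stands still between calls to the robot, and variables do not carry over. Pictures are saved under pics/ and viewed, at most 10 in all, crops included, and the job is handed in when it is done.

Besides the shell and the picture viewer there is one more tool, called after ">>>" as a command line: name --argument value ..., lists and objects as JSON in quotes. step_arm: Moves the arm, as the interface text tells. Its arguments: {"type":"object","properties":{"moves":{"type":"array","items":{"type":"array","items":{"type":"array","items":{"type":"number"}}}}},"required":["moves"]}

```bash
mkdir -p pics
cat > h.py <<'E'
import numpy as np, cv2
from scipy.spatial.transform import Rotation as Ro
from plant import ctrl, viewer, close_job
def cam(n):
    i=viewer.camera_info(n); K=np.array(i["camera_matrix"]); o=np.array(i["orientation"],float)
    R=o if o.shape==(3,3) else (Ro.from_euler('xyz',o,degrees=True) if o.size==3 else Ro.from_quat(o)).as_matrix()
    return K,np.array(i["eye"]),R
def shot(n,save=None):
    c=cam(n); im,d=viewer.snapshot(n)
    if save: cv2.imwrite(f"pics/{save}.png",im)
    return im,d,c
def ray(c,u,v):
    K,e,R=c; r=R@np.linalg.solve(K,[u,v,1.]); return e,r
def onz(c,u,v,z):
    e,r=ray(c,u,v); return e+r*(z-e[2])/r[2]
def pt(c,d,u,v):
    e,r=ray(c,u,v); return e+r*d[int(round(v)),int(round(u))]
def proj(c,p):
    K,e,R=c; q=K@(R.T@(np.asarray(p)-e)); return q[:2]/q[2]
def tri(c1,p1,c2,p2):
    a,r=ray(c1,*p1); b,s=ray(c2,*p2); t=np.linalg.lstsq(np.c_[r,-s],b-a,rcond=None)[0]
    x,y=a+r*t[0],b+s*t[1]; return (x+y)/2,np.linalg.norm(x-y)
E
python3 - <<'E'
from h import *
for n in ("scene","side","wrist"):
    print(n,viewer.camera_info(n)); im,d,c=shot(n,n+"0"); np.save(n+"0d.npy",d)
o=ctrl.get_obs(); print(o)
E
```

```text
scene {'camera_matrix': array([[543.89510479,   0.        , 317.04412377],
       [  0.        , 543.89510479, 251.70240905],
       [  0.        ,   0.        ,   1.        ]]), 'eye': array([ 1.06535504, -0.48760936,  0.97211148]), 'orientation': array([-141.0660409 ,    0.96979376,   43.48000607])}
side {'camera_matrix': array([[530.74143279,   0.        , 328.5836145 ],
       [  0.        , 530.74143279, 239.79461738],
       [  0.        ,   0.        ,   1.        ]]), 'eye': array([ 0.33066623, -0.75707794,  0.72529821]), 'orientation': array([-125.9581888 ,    0.40609587,  -22.30881597])}
wrist {'camera_matrix': array([[361.82041946,   0.        , 316.9226576 ],
       [  0.        , 361.82041946, 248.57047988],
       [  0.        ,   0.        ,   1.        ]]), 'eye': array([ 0.67494847, -0.06893279,  0.38363568]), 'orientation': array([ 1.65136746e+02, -9.55159203e-02,  1.79951544e+02])}
{'clock': 0.15, 'joint_pos': array([ 1.65068610e+01,  2.05824965e+01,  6.48242759e-01, -1.46065270e-02,
       -7.01380651e+01, -1.65054848e+01]), 'qvel': array([-0.01932022, -0.12973083,  0.17950826,  0.15960289, -0.06534367,
        0.00197312]), 'tau': array([ 1.39394037e-04, -5.83274567e+01,  2.93289685e+01,  7.00122759e+00,
        8.75052094e-03, -9.76538854e-05]), 'tool_pos': array([ 6.74637192e-01, -2.56362764e-05,  2.25850859e-01]), 'orientation': array([ 1.79926760e+02, -7.38091131e-03, -9.00035904e+01]), 'force': array([-0.30063344, -1.06996346, -0.75561851]), 'moment': array([ 0.02763204, -0.00161905, -0.01183647]), 'gripper_force': 0.0, 'opening': 0.0876639240368312}
```

View pics/scene0.png

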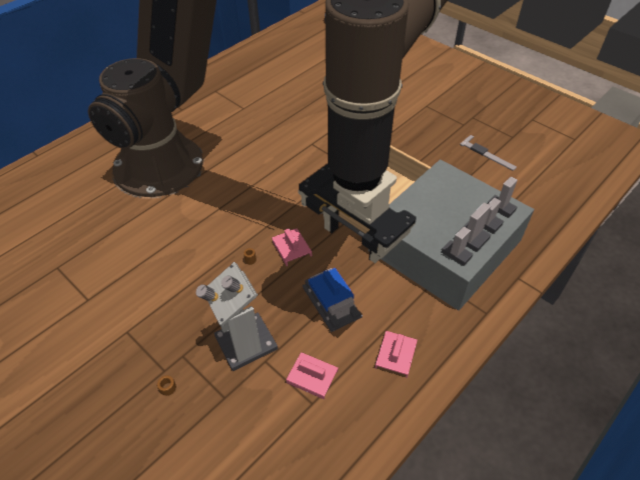

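View pics/side0.png

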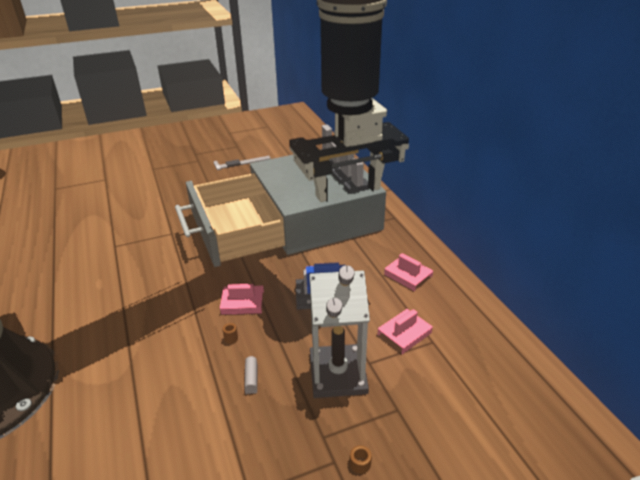

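Scene: blue guard on the die at (331,292); pink look-alikes at (291,246), (313,374) and (397,352); pointer at about (240,310) with knobs at (231,284) and (205,292); bushings at (250,256) and (166,384). Side: guard (323,280), knobs (346,275) and (333,307), drawer (240,215) with its pull at (190,218), radius tip (251,375). Only the blue one is wanted. Next comes a close crop with measurements.

```bash
cat > m.py <<'E'
from h import *
from plant import viewer
C={n:cam(n) for n in("scene","side","wrist")}
I={n:cv2.imread(f"pics/{n}0.png") for n in C}; D={n:np.load(n+"0d.npy") for n in C}
for n in C:
    h=cv2.cvtColor(I[n],cv2.COLOR_BGR2HSV)
    print(n)
    for nm,lo,hi in(("blue",(105,140,60),(125,255,255)),("pink",(160,80,120),(179,200,255))):
        m=cv2.inRange(h,lo,hi)
        k,_,s,ce=cv2.connectedComponentsWithStats(m)
        for i in range(1,k):
            if 60<s[i,4]<6000:
                ys,xs=np.where(_==i); P=np.array([pt(C[n],D[n],u,v) for u,v in zip(xs,ys) if D[n][v,u]>0])
                P=P[P[:,2]<.15]
                if len(P)<40: continue
                t=P[P[:,2]>P[:,2].max()-.006]; a=t[:,:2]-t[:,:2].mean(0); w=np.linalg.svd(a,full_matrices=False)[2][0]
                print(nm,s[i],ce[i].round(),"zmax",P[:,2].max().round(3),"top",t.mean(0).round(4),len(t),"ax",w.round(2),np.ptp(t,axis=0).round(3))
s=cv2.resize(I["scene"][190:390,180:420],None,fx=2,fy=2,interpolation=cv2.INTER_CUBIC)
w=cv2.resize(I["side"][150:410,170:450],None,fx=1,fy=1)
cv2.imwrite("pics/crop0.png",np.hstack([s,np.pad(w,((0,400-260),(0,0),(0,0)))]))
E
python3 m.py
```

```text
scene
blue [ 209    0   42   57 1624] [229.  24.] zmax -0.174 top [-0.8741  0.905  -0.1769] 5 ax [ 0.99 -0.14] [0.016 0.017 0.006]
blue [258   0  58  30 895] [278.  10.] zmax -0.095 top [-0.5245  1.0035 -0.0981] 5 ax [-0.6 -0.8] [0.011 0.015 0.005]
blue [ 309  268   44   43 1017] [330. 288.] zmax 0.085 top [ 0.6297 -0.008   0.081 ] 96 ax [ 0.94 -0.33] [0.049 0.026 0.006]
blue [ 578  382   62   98 3086] [619. 446.] zmax -0.073 top [ 1.2721  0.1276 -0.0765] 4 ax [ 0.08 -1.  ] [0.001 0.006 0.005]
pink [272 229  38  33 641] [290. 244.] zmax 0.05 top [0.4643 0.0377 0.0453] 54 ax [ 0.94 -0.35] [0.045 0.022 0.006]
pink [ 375  331   42   44 1207] [396. 352.] zmax 0.049 top [ 0.8109 -0.0158  0.0448] 113 ax [-0.44  0.9 ] [0.03  0.046 0.006]
pink [ 286  353   52   46 1261] [312. 374.] zmax 0.049 top [ 0.7213 -0.1617  0.0449] 110 ax [0.95 0.32] [0.048 0.024 0.006]
side
blue [ 273    0   53  102 3078] [302.  40.] zmax 0.15 top [1.2732 1.7956 0.1458] 23 ax [-0.01 -1.  ] [0.011 0.21  0.006]
blue [307 265  22   9 109] [316. 269.] zmax 0.083 top [ 0.6154 -0.0076  0.0803] 29 ax [-0.96  0.29] [0.024 0.
[... 414 characters left out ...]
03] [367. 216.] zmax 0.083 top [ 0.6288 -0.0076  0.0806] 806 ax [-0.95  0.32] [0.049 0.025 0.006]
pink [238  29  61  34 692] [270.  48.] zmax 0.045 top [ 0.719  -0.1565  0.0424] 158 ax [0.95 0.32] [0.046 0.018 0.006]
pink [239  61  80  39 267] [280.  84.] zmax 0.017 top [ 0.7095 -0.1321  0.0141] 104 ax [0.95 0.31] [0.075 0.024 0.006]
pink [192 158  40  72 350] [212. 192.] zmax 0.016 top [ 0.7827 -0.03    0.0131] 130 ax [-0.41  0.91] [0.032 0.072 0.006]
pink [165 181  40  52 897] [185. 206.] zmax 0.046 top [ 0.8058 -0.0177  0.0422] 143 ax [-0.41  0.91] [0.02  0.045 0.006]
pink [ 464  215   91   69 2239] [500. 255.] zmax 0.046 top [0.4752 0.0336 0.044 ] 228 ax [-0.96  0.28] [0.05  0.024 0.006]
```

View pics/crop0.png

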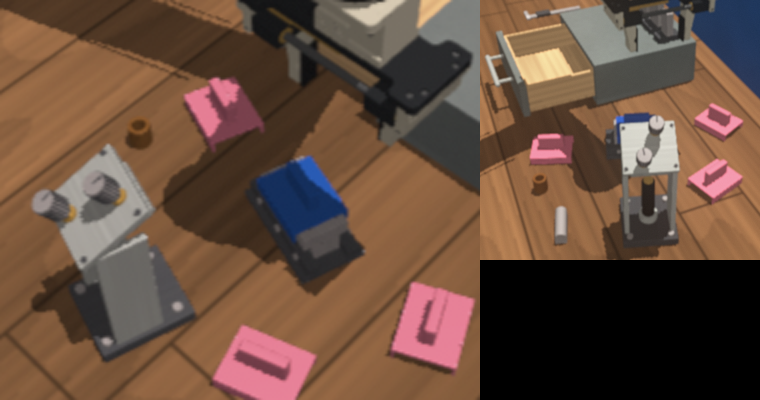

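View pics/wrist0.png

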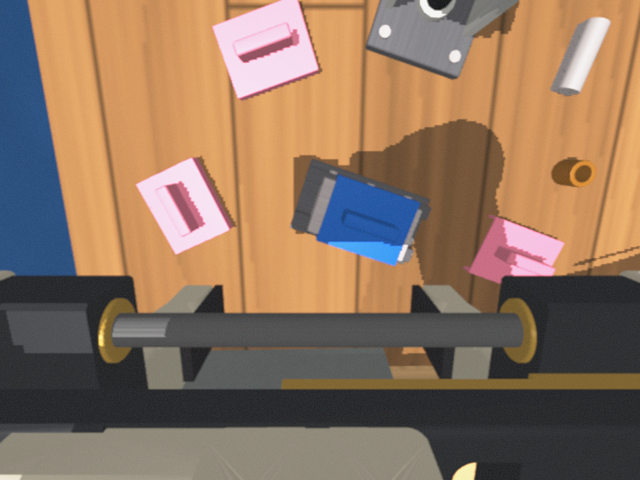

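Crop: rib on the blue guard runs along the die's long side, at scene (331,283) and wrist (375,222); plain pink plates differ clearly. Wrist: the fingers close along world x, and the die is free to approach. Now the rack, drawer and knobs.

```bash
cat > m2.py <<'E'
from h import *
C={n:cam(n) for n in("scene","side")}
D={n:np.load(n+"0d.npy") for n in C}
def cloud(n,u0,u1,v0,v1):
    K,e,R=C[n]; v,u=np.mgrid[v0:v1,u0:u1]; d=D[n][v0:v1,u0:u1]
    r=np.linalg.inv(K)@np.stack([u.ravel(),v.ravel(),np.ones(u.size)])*d.ravel()
    return (R@r).T[d.ravel()>0]+e
P=np.r_[cloud("scene",380,535,140,300),cloud("side",170,390,140,260)]
def rect(p): 
    r=cv2.minAreaRect((p[:,:2]*1000).astype(np.float32)); print([np.round(x,1) for x in r], np.round(cv2.boxPoints(r)).tolist(), len(p))
def sel(a,b,Q=P,xm=(.4,1.1),ym=(0,.5)): return Q[(Q[:,2]>a)&(Q[:,2]<b)&(Q[:,0]>xm[0])&(Q[:,0]<xm[1])&(Q[:,1]>ym[0])&(Q[:,1]<ym[1])]
S=cloud("side",170,300,140,270)
print("racktop");rect(sel(.101,.108))
print("front edge");rect(sel(.089,.094,S,(.3,.62)))
print("walls");rect(sel(.080,.0855,S,(.3,.75)))
print("floor");rect(sel(.018,.026,S,(.3,.75)))
h=cloud("side",174,208,198,240);h=h[(h[:,2]>.06)&(h[:,2]<.078)]; print("handle");rect(h)
# knobs and plate
n3=np.array([0,0,0.])
for n,(u,v,w) in {"scene":(228,290,45),"side":(340,295,35)}.items():
    Q=cloud(n,u-w,u+w,v-40,v+30); Q=Q[(Q[:,2]>.12)&(Q[:,2]<.3)]
    from numpy.linalg import svd
    best=0;rng=np.random.default_rng(0)
    for _ in range(500):
        a,b,c=Q[rng.choice(len(Q),3,False)]; m=np.cross(b-a,c-a); m/=np.linalg.norm(m)+1e-12
        i=abs((Q-a)@m)<.002
        if i.sum()>best and abs(m[2])>.6: best=i.sum();I=i
    p=Q[I].mean(0); m=svd(Q[I]-p,full_matrices=False)[2][2]; m*=np.sign(m[2])
    print(n,"plate",p.round(4),"n",m.round(3),best, "ptp z",np.ptp(Q[I][:,2]))
    K=Q[((Q-p)@m>.01)&((Q-p)@m<.05)]
    # cluster in plane
    _,lab,ce=cv2.kmeans(K.astype(np.float32),2,None,(3,50,1e-5),5,2)
    for i in(0,1):
        k=K[lab.ravel()==i]; hh=(k-p)@m; t=k[hh>hh.max()-.004]
        print(" knob",k.mean(0).round(4),len(k),"hmax",hh.max().round(4),"endface c",t.mean(0).round(4),len(t),"-> centre",(t.mean(0)-.011*m).round(4))
E
python3 m2.py
```

```text
racktop
[array([716.1, 285.9]), array([246.7, 266.7]), np.float64(1.2)] [[590.0, 417.0], [595.0, 150.0], [842.0, 155.0], [837.0, 422.0]] 10253
front edge
[array([524.8, 279.5]), array([185.3, 259.6]), np.float64(0.9)] [[430.0, 408.0], [434.0, 148.0], [619.0, 151.0], [615.0, 411.0]] 377
walls
[array([530.5, 277.9]), array([196.9, 256.5]), np.float64(1.1)] [[430.0, 404.0], [434.0, 148.0], [631.0, 151.0], [627.0, 408.0]] 533
floor
[array([529.9, 274.3]), array([195.3, 247.8]), np.float64(1.1)] [[430.0, 396.0], [435.0, 149.0], [630.0, 152.0], [625.0, 400.0]] 2242
handle
[array([412.5, 274. ]), array([ 41.2, 188.5]), np.float64(1.1)] [[390.0, 368.0], [394.0, 179.0], [435.0, 180.0], [431.0, 369.0]] 323
scene plate [ 0.573  -0.2104  0.1888] n [-0.146 -0.472  0.869] 1118 ptp z 0.04232962977514265
 knob [ 0.5829 -0.2086  0.2283] 231 hmax 0.0422 endface c [ 0.5783 -0.2123  0.2345] 71 -> centre [ 0.5799 -0.2071  0.2249]
 knob [ 0.5495 -0.2414  0.2042] 225 hmax 0.042 endface c [ 0.5443 -0.2458  0.2099] 71 -> centre [ 0.5459 -0.2406  0.2003]
side plate [ 0.5663 -0.2122  0.1875] n [-0.151 -0.48   0.864] 2044 ptp z 0.04261983270395897
 knob [ 0.5773 -0.2128  0.229 ] 257 hmax 0.0424 endface c [ 0.5777 -0.2137  0.2345] 111 -> centre [ 0.5793 -0.2084  0.225 ]
 knob [ 0.5441 -0.2458  0.2058] 257 hmax 0.0426 endface c [ 0.5441 -0.2465  0.2104] 107 -> centre [ 0.5458 -0.2412  0.2009]
```

Guard rib at (0.629, -0.008), top at 0.081, rib along -18.6°; knob centres at about (0.5795,-0.208,0.225) and (0.5458,-0.241,0.2005). Moving to the guard.

>>> step_arm --moves '[[[-0.6, -0.1, 0, 0.13, 6], [-0.6, -0.1, 0, 0.14, 6], [-0.6, -0.1, -1, 0.14, 6], [-0.6, -0.1, -1, 0.14, 6], [-0.6, -0.1, -1, 0.14, 6], [-0.6, -0.1, -1, 0.14, 6], [-0.5, -0.1, -1, 0.14, 6], [-0.4, -0.1, -1, 0.14, 6], [0, 0, -1, 0.14, 6], [0, 0, 0, 0, 6]]]'

```text
clock: 1.15
tool_pos: [0.6288, -0.0082, 0.1549]
orientation: [179.9, 0.2, -18.3]
force: [0.1, 0.3, 0.5]
opening: 0.0601
gripper_force: 0.0
```

>>> step_arm --moves '[[[0, 0, -3, 0, 4], [0, 0, -3, 0, 4], [0, 0, -2, 0, 4], [0, 0, -1.2, 0, 4], [0, 0, -0.5, 0, 4], [0, 0, 0, 0, 4], [0, 0, 0, 0, 0.5], [0, 0, 0, 0, 0.5], [0, 0, 0, 0, 0.5], [0, 0, 0, 0, 0.5]]]'

```text
clock: 2.15
tool_pos: [0.6302, -0.0079, 0.0602]
orientation: [-180.0, -0.0, -18.4]
force: [0.6, 0.5, -0.3]
opening: 0.0134
gripper_force: 0.0
```

>>> step_arm --moves '[[[0, 0, 0, 0, 0.5], [0, 0, 0, 0, 0.5], [0, 0, 1, 0, 0.5], [0, 0, 2, 0, 0.5], [0, 0, 3, 0, 0.5], [0, 0, 4, 0, 0.5], [-0.5, 1.5, 3, 0, 0.5], [-1, 3, 1, 0.05, 0.5], [-1, 3, 0, 0.05, 0.5], [-1, 3, 0, 0.05, 0.5]]]'

```text
clock: 3.15
tool_pos: [0.5946, 0.0979, 0.2007]
orientation: [-179.9, -0.1, -9.7]
force: [-0.0, 0.8, -1.7]
opening: 0.0117
gripper_force: 30.0
```

>>> step_arm --moves '[[[-1.5, 3.7, 0, 0.06, 0.5], [-1.5, 3.7, 0, 0.06, 0.5], [-1.5, 3.7, 0, 0.06, 0.5], [-1.5, 3.7, 0, 0, 0.5], [-1.0, 2.6, 0, 0, 0.5], [-0.5, 1, 0, 0, 0.5], [0, 0, -2, 0, 0.5], [0, 0, -2.5, 0, 0.5], [0, 0, 0, 0, 0.5]]]'

```text
clock: 4.05
tool_pos: [0.5182, 0.2793, 0.1517]
orientation: [179.8, 0.3, 0.5]
force: [-0.7, -0.4, -1.9]
opening: 0.0116
gripper_force: 30.0
```

Run:
```python
from h import *
im,d,c=shot("side"); o=ctrl.get_obs(); print(o["tool_pos"],o["clock"])
cv2.imwrite("pics/s1.png",cv2.resize(im[60:310,150:450],None,fx=2,fy=2,interpolation=cv2.INTER_CUBIC))
```

```text
[0.51928403 0.27983079 0.15360255] 4.1
```

View pics/s1.png

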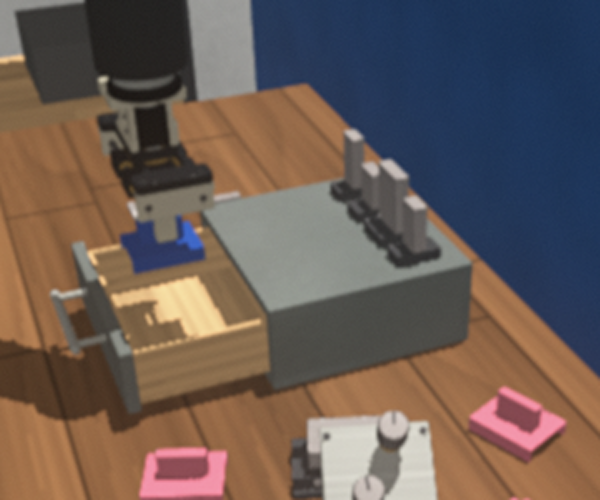

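The side view shows the guard hanging over the middle of the open drawer (crop 162,245), clear of front and walls. Lowering it and letting go.

>>> step_arm --moves '[[[0, 0, -3, 0, 0.5], [0, 0, -3, 0, 0.5], [0, 0, -2, 0, 0.5], [0, 0, -1.5, 0, 0.5], [0, 0, -0.8, 0, 0.5], [0, 0, 0, 0, 0.5], [0, 0, 0, 0, 3], [0, 0, 0, 0, 3], [0, 0, 0, 0, 3], [0, 0, 0, 0, 3]]]'

```text
clock: 5.1
tool_pos: [0.5202, 0.2813, 0.0522]
orientation: [-180.0, -0.0, 0.5]
force: [0.1, 0.1, 0.6]
opening: 0.0292
gripper_force: 0.0
```

>>> step_arm --moves '[[[0, 0, 1.5, 0, 3], [0, 0, 3, 0, 3], [0, 0, 4, 0, 3], [-2, 0, 4, 0, 0], [-4, 0, 0, 0, 0], [-4, 0, 0, 0, 0], [-4, 0, 0, 0, 0], [-2, 0, 0, 0, 0], [0, 0, -3, 0, 0], [0, 0, -2, 0, 0]]]'

```text
clock: 6.1
tool_pos: [0.3592, 0.2813, 0.1266]
orientation: [-179.9, -0.1, 0.6]
force: [0.6, 0.4, -0.9]
opening: 0.0006
gripper_force: 0.0
```

Run:
```python
from h import *
im,d,c=shot("side","s2"); o=ctrl.get_obs(); print(o["tool_pos"],o["clock"],o["force"])
h=cv2.cvtColor(im,cv2.COLOR_BGR2HSV); m=cv2.inRange(h,(105,140,60),(125,255,255)); m[:150]=0;m[:,:150]=0;m[260:]=0;m[:,320:]=0
ys,xs=np.where(m); P=np.array([pt(c,d,u,v) for u,v in zip(xs,ys)]); print(len(P),P.mean(0),P.max(0),P.min(0))
v,u=np.mgrid[150:270,165:260]; Q=np.array([pt(c,d,a,b) for a,b in zip(u.ravel(),v.ravel())])
for lo,hi in((.062,.072),(.088,.094)):
    q=Q[(Q[:,2]>lo)&(Q[:,2]<hi)&(Q[:,0]<.45)]; print(lo,len(q),np.percentile(q,[5,50,95],axis=0).round(3).tolist())
```

```text
[0.35826216 0.27959329 0.12342093] 6.15 [-0.57272553 -1.1328703  -3.57144427]
402 [0.51633512 0.26895538 0.04293013] [0.55565637 0.30705564 0.06982188] [0.4791635  0.24517983 0.03387553]
0.062 247 [[0.393, 0.155, 0.064], [0.416, 0.242, 0.07], [0.442, 0.334, 0.072]]
0.088 332 [[0.432, 0.157, 0.09], [0.44, 0.261, 0.093], [0.447, 0.394, 0.094]]
```

>>> step_arm --moves '[[[0, 0, -3, 0, 0], [0, 0, -2.5, 0, 0], [0, 0, -1.2, 0, 0], [1, 0, 0, 0, 0], [1.5, 0, 0, 0, 0], [2, 0, 0, 0, 0], [2.5, 0, 0, 0, 0], [3, 0, 0, 0, 0], [2.5, 0, 0, 0, 0], [2.5, 0, 0, 0, 0]]]'

```text
clock: 7.15
tool_pos: [0.5122, 0.2814, 0.061]
orientation: [-179.9, -0.1, 0.5]
force: [-1.1, 1.6, 1.0]
opening: 0.0004
gripper_force: 1.0
```

>>> step_arm --moves '[[[1, 0, 0, 0, 0], [0.7, 0, 0, 0, 0], [0.5, 0, 0, 0, 0], [0.3, 0, 0, 0, 0], [0, 0, 0, 0, 0]]]'

```text
clock: 7.65
tool_pos: [0.5284, 0.2806, 0.0601]
orientation: [179.9, 0.5, 0.5]
force: [-31.8, 6.8, 20.6]
opening: 0.0004
gripper_force: 15.7
```

>>> step_arm --moves '[[[-1.5, 0, 0, 0, 0], [-3, 0, 0, 0, 0], [-2, 0, 3, 0, 0], [0, 0, 4, 0, 0], [0, 0, 4, 0, 0], [0, 0, 4, 0, 0], [0, 0, 3, 0, 0]]]'

```text
clock: 8.35
tool_pos: [0.4698, 0.2811, 0.2433]
orientation: [-179.9, -0.1, 0.6]
force: [1.1, 1.1, -0.2]
opening: 0.0005
gripper_force: 0.0
```

Run:
```python
from h import *
o=ctrl.get_obs(); print(o["tool_pos"],o["clock"],o["force"],o["joint_pos"].round(1))
im,d,c=shot("side"); im2,d2,c2=shot("scene")
cv2.imwrite("pics/s3.png",np.hstack([im[120:280,150:400],im2[140:300,340:560]]).repeat(1,0))
v,u=np.mgrid[150:270,165:330]; Q=np.array([pt(c,d,a,b) for a,b in zip(u.ravel(),v.ravel())])
for lo,hi in((.062,.072),(.088,.094),(.101,.108)):
    q=Q[(Q[:,2]>lo)&(Q[:,2]<hi)&(Q[:,1]>.15)&(Q[:,1]<.4)&(Q[:,0]>.45)&(Q[:,0]<.65)]; print(lo,len(q),np.percentile(q,[1,5,50,95],axis=0).round(3).tolist())
```

```text
[0.46983203 0.28110823 0.24327506] 8.35 [ 1.07623884  1.13599966 -0.22427621] [ 51.4   7.8 -14.2   0.  -67.8  39.1]
0.062 358 [[0.539, 0.152, 0.062], [0.54, 0.153, 0.063], [0.58, 0.229, 0.069], [0.64, 0.344, 0.072]]
0.088 346 [[0.579, 0.153, 0.088], [0.58, 0.154, 0.089], [0.589, 0.232, 0.093], [0.632, 0.379, 0.094]]
0.101 1299 [[0.594, 0.154, 0.102], [0.597, 0.159, 0.103], [0.622, 0.261, 0.106], [0.647, 0.384, 0.107]]
```

View pics/s3.png

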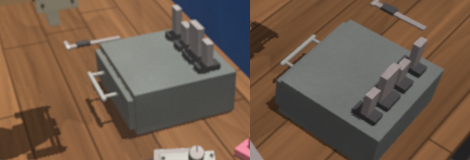

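Picture s3 shows the drawer front flush against the rack in both views (front 0.579–0.594, rack face 0.594), so it is shut. Now over the die for a close look with the wrist camera.

>>> step_arm --moves '[[[1.5, -2.2, 0, -0.145, 0], [1.8, -2.4, 0, -0.145, 0], [1.8, -2.4, 0, -0.145, 0], [1.8, -2.4, 0, -0.145, 0], [1.8, -2.5, -1, -0.145, 0], [1.8, -2.5, -1, -0.145, 0], [1.8, -2.5, -1, -0.145, 0], [1.8, -2.5, -1, -0.145, 0], [1.8, -2.5, -1.5, -0.145, 0], [1.6, -2.2, -1.5, -0.145, 0]]]'

```text
clock: 9.45
tool_pos: [0.6451, 0.0388, 0.1691]
orientation: [180.0, 0.0, -82.9]
force: [0.1, 0.3, -0.7]
opening: 0.0003
gripper_force: 0.0
```

>>> step_arm --moves '[[[0, 0, 0, -0.145, 0], [0, 0, 0, -0.145, 0], [0, 0, 0, -0.145, 0], [0, 0, 0, 0, 0], [0, 0, 0, 0, 0]]]'

```text
clock: 9.95
tool_pos: [0.6446, 0.0401, 0.1696]
orientation: [180.0, -0.0, -107.2]
force: [0.4, 0.3, 0.3]
opening: 0.0003
gripper_force: 0.0
```

Run:
```python
from h import *
o=ctrl.get_obs(); print(o["tool_pos"],o["orientation"],o["clock"],o["joint_pos"].round(1))
im,d,c=shot("wrist","w1"); np.save("w1d.npy",d); np.savez("w1c.npz",K=c[0],e=c[1],R=c[2])
u,v=proj(c,[.63,-.008,.05]).round().astype(int); print(u,v)
s,ds,cs=shot("scene","sc1")
us,vs=proj(cs,[.63,-.008,.05]).round().astype(int); print(us,vs)
a=cv2.resize(im[max(v-60,0):v+60,max(u-60,0):u+60],(400,400),interpolation=cv2.INTER_CUBIC)
b=cv2.resize(s[vs-35:vs+35,us-35:us+35],(400,400),interpolation=cv2.INTER_CUBIC)
cv2.imwrite("pics/die1.png",np.hstack([a,b]))
```

```text
[0.64458848 0.040074   0.16955368] [ 1.79985988e+02 -6.87247838e-03 -1.07210706e+02] 9.95 [ 20.8  20.1  -7.7  -0.  -62.2 -38. ]
317 178
331 288
```

View pics/die1.png

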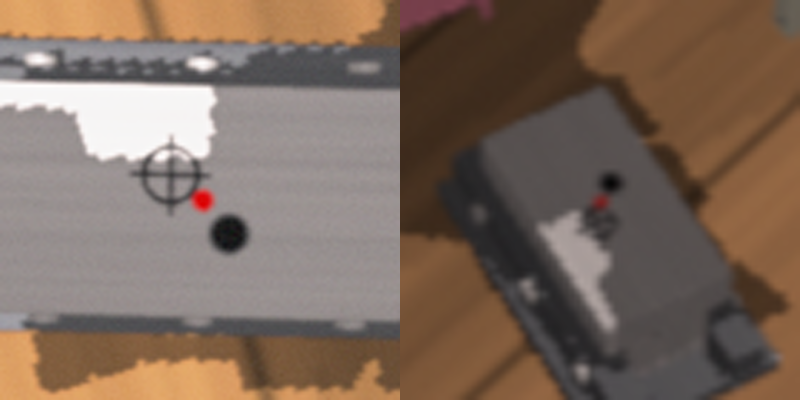

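The wrist crop shows the ringed cross at crop (171,174), the red spot at (203,200) just outside the ring, and the dowel hole at (229,233). In the scene crop the cross is at (202,222), the spot at (200,202) and the hole at (211,182).

```bash
cat >> h.py <<'E'
def red(im,box,thr=60):
    u0,v0,u1,v1=box; q=im[v0:v1,u0:u1].astype(float); w=q[...,2]-np.maximum(q[...,0],q[...,1]); w[w<thr]=0
    if w.sum()==0: return None
    v,u=np.mgrid[v0:v1,u0:u1]; return (u*w).sum()/w.sum(),(v*w).sum()/w.sum()
E
python3 - <<'E'
from h import *
z=np.load("w1c.npz"); c=(z["K"],z["e"],z["R"]); im=cv2.imread("pics/w1.png")
px=np.array([.304,.953]);py=np.array([-.953,.304])
s=red(im,(297,158,337,200)); print("spot px",s)
f=lambda u,v:(257+(u+.5)/400*120-.5,118+(v+.5)/400*120-.5)
X=onz(c,*f(171,174),.05);S=onz(c,*s,.05);H=onz(c,*f(229,233),.05);print("cross",X,"spot",S,"hole",H)
for n,p in(("cross-spot",X-S),("cross-hole",X-H)): print(n,"x",p[:2]@px*1e3,"y",p[:2]@py*1e3)
cs=cam("scene"); sc=cv2.imread("pics/sc1.png"); r=red(sc,(320,275,345,300),40); print("scene spot px",r, onz(cs,*r,.05), "cross scene proj",proj(cs,X))
d=np.load("w1d.npy"); print("die z",pt(c,d,308,190),"floor", [pt(c,d,330,v)[2].round(4) for v in (165,170,185)])
E
```

```text
spot px (np.float64(317.35327589009916), np.float64(177.6522516663957))
cross [ 0.63443662 -0.01574398  0.05      ] spot [ 0.62940652 -0.00815508  0.05      ] hole [0.62579753 0.00070614 0.05      ]
cross-spot x -5.703062748398112 y -7.100713513911559
cross-hole x -13.05067519765308 y -13.233885281605723
scene spot px (np.float64(330.75531914893617), np.float64(287.65248226950354)) [ 0.62797228 -0.00784815  0.05      ] cross scene proj [330.47259914 291.71116564]
die z [ 0.63898796 -0.00135966  0.04904718] floor [np.float64(0.0502), np.float64(0.051), np.float64(0.0509)]
```

Required: upper screw about -0.93 rad and lower screw about -1.22 rad, both clockwise. Going over the upper knob, pre-turned by +30°.

>>> step_arm --moves '[[[0, 0, 4.5, 0, 3.4], [0, 0, 4.5, 0, 3.4], [-0.56, -1.9, 4, 0.05, 3.4], [-1, -4, 0, 0.07, 3.4], [-1, -4, 0, 0.07, 3.4], [-1, -4, 0, 0.07, 3.4], [-1, -4, 0, 0.07, 3.4], [-1, -4, 0, 0.07, 3.4], [-1, -3, 0, 0.07, 3.4], [0, 0, 0, 0.07, 3.4]]]'

```text
clock: 11.05
tool_pos: [0.5779, -0.2121, 0.2998]
orientation: [180.0, -0.0, -76.4]
force: [0.6, 1.1, -0.3]
opening: 0.034
gripper_force: 0.0
```

Run:
```python
from h import *
o=ctrl.get_obs(); print(o["tool_pos"],o["orientation"],o["clock"],o["joint_pos"].round(1))
im,d,c=shot("wrist","w2")
for p in([.5796,-.207,.225],[.5458,-.240,.2006]): print(proj(c,p),proj(c,np.array(p)+.013*np.array([-.15,-.476,.866])))
print(proj(c,o["tool_pos"]))
im=cv2.resize(im,(560,420)); cv2.imwrite("pics/w2s.png",im)
```

```text
[ 0.57790929 -0.21213798  0.29977977] [ 1.79985001e+02 -2.11648052e-02 -7.64121073e+01] 11.05 [ -2.   12.9  -0.5   0.  -76.6  15.6]
[312.88182446 265.46128974] [317.90342975 262.47055644]
[369.37283667 223.30661103] [376.83661697 218.44057019]
[317.24891889 304.03027101]
```

View pics/w2.png

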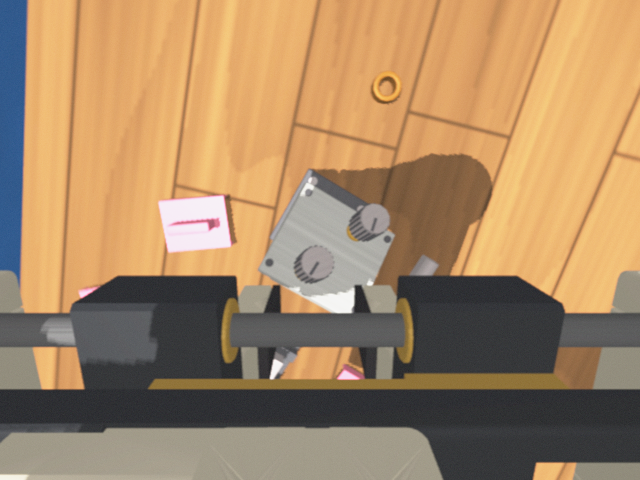

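The wrist view shows the upper knob's end at (317,263) and the lower's at (376,217), within 1–2 px of my estimates. Descending and gripping the upper knob.

>>> step_arm --moves '[[[0.1, 0.3, -2, 0, 3.4], [0, 0, -3, 0, 3.4], [0, 0, -2, 0, 3.4], [0, 0, -1.2, 0, 3.4], [0, 0, -0.3, 0, 3.4], [0, 0, 0, 0, 1], [0, 0, 0, 0, 1], [0, 0, 0, 0, 1], [0, 0, 0, 0, 1]]]'

```text
clock: 12.0
tool_pos: [0.5797, -0.2062, 0.2149]
orientation: [180.0, 0.0, -76.6]
force: [-5.2, -1.6, -1.1]
opening: 0.0241
gripper_force: 29.2
```

>>> step_arm --moves '[[[0, 0, 0, -0.1, 1], [0, 0, 0, -0.1, 1], [0, 0, 0, -0.1, 1], [0, 0, 0, -0.1, 1], [0, 0, 0, -0.1, 1]]]'

```text
clock: 12.5
tool_pos: [0.5797, -0.2068, 0.2157]
orientation: [180.0, -0.1, -105.4]
force: [-5.8, -2.1, 2.9]
opening: 0.0212
gripper_force: 29.8
```

```bash
cat > e.py <<'E'
from h import *
o=ctrl.get_obs(); print(o["tool_pos"].round(4),o["orientation"].round(1),o["clock"],o["opening"],o["force"].round(1),o["moment"].round(2))
px=np.array([.304,.953]);py=np.array([-.953,.304])
im,d,c=shot("scene","cur"); b=(318,270,350,310); r=red(im,b,40); print(r)
P=onz(c,*r,.05)[:2]; P0=onz(c,330.755,287.652,.05)[:2]
t=np.array([-5.7,-7.1]); m=np.array([(P-P0)@px,(P-P0)@py])*1e3; print("spot moved",m.round(2),"left to go",(t-m).round(2))
E
python3 e.py
```

```text
[ 0.5797 -0.2068  0.2157] [ 1.800e+02 -1.000e-01 -1.054e+02] 12.5 0.02118974482208524 [-5.8 -2.1  2.9] [-0.46  2.19  0.2 ]
(np.float64(336.3969194312796), np.float64(284.24585308056874))
spot moved [14.49  1.73] left to go [-20.19  -8.83]
```

```bash
sed -i 's/b=(318,270,350,310); r=red(im,b,40)/b=(324,282,340,300); r=red(im,b,60)/' e.py
python3 - <<'E'
from h import *
im=cv2.imread("pics/cur.png")
for f in("sc1","cur"):
    im=cv2.imread(f"pics/{f}.png").astype(int); w=im[...,2]-im[...,:2].max(2); print(w[280:302,320:346])
E
```

```text
[[ 6  6  6  6  6  6  6  7  6  6  7  6  7  7  6  6  6  6  6  7 12 17 17 18
  23 30]
 [ 7  6  6  6  6  6  6  6  6  6  6  7  7  7  6  7  6  6  6  7 10 13 17 18
  20 29]
 [ 6  7  6  6  7  7  6  6  6  7  6  6  6  6  7  7  7  7  6  6  7  9 14 17
  19 24]
 [ 6  6  7  5  6  7  6  7  6  7  6  5  4  4  5  6  6  6  6  6  7  7 11 17
  19 22]
 [ 6  6  5  7  6  6  6  7  6  6  5  3  1  2  4  6  6  6  6  7  7  7  9 15
  19 21]
 [ 5  6  6  6  6  6  7  6  6  6  6  4  1  3  4  5  6  6  6  6  7  6  7 11
  16 19]
 [ 6  6  6  6  6  7  7  7  7  8 11 12  7  4  4  6  6  6  6  7  7  6  7  8
  12 18]
 [ 6  7  6  6  6  6  6  7  8 18 43 55 30  8  6  6  6  6  6  7  6  7  7  7
  10 13]
 [ 6  6  6  6  6  6  7  6  8 27 66 78 40  9  6  6  6  7  5  6  6  6  7  7
   7  8]
 [ 6  6  6  5  6  6  7  7  6 15 35 37 18  8  6  6  6  6  6  6  6  6  6  6
   7  7]
 [ 6  6  6  6  7  9 10  8  5  6  8  9  6  6  6  6  6  7  6  6  7  6  6  6
   7  7]
 [ 6  6  6  9 11 12 11  8  5  5  5  5  4  4  5  6  7  6  6  6  6  7  6  6
   7  7]
 [ 9  9  9 11 11 12 12 10  5  4  4  6  5  4  5  6  6  7  6  6  6  7  7  6
   6  6]
 [ 9 10 11 12 12 12 1
[... 2425 characters left out ...]
12  11  12
   12  12  12  11  11  11  11  12]
 [  5   6   9  12  12  13  13  12  13  12  12  12  12  13  13  12  12  13
   13  11  11  11  12  12  11  12]
 [  4   5   7   9  11  11  11  12  11  11  12  12  13  13  13  12  13  12
   11  12  12  10  11  12  11  10]
 [  2   4   6   7  10  11  12  12  12  12  12  13  12  13  12  13  12  11
   12  11  12  11  12  12  11  11]
 [  0   2   4   5   9  12  12  11  11  12  12  12  13  12  12  13  12  12
   12  11  10  11  12  12  12  11]
 [ -1   1   3   5   7  10  11  11  11  11  11  12  12  13  12  12  12  11
   11  11  11  11  11  12  12  12]
 [ -1   1   3   4   5   7  10  12  12  12  11  12  12  12  11  12  12  12
   12  12  11  11  10  12  13  12]]
```

```bash
cat > e.py <<'E'
import sys
from h import *
o=ctrl.get_obs(); print(o["tool_pos"].round(4),o["orientation"].round(1),o["clock"],o["opening"],o["force"].round(1),o["moment"].round(2))
px=np.array([.304,.953]);py=np.array([-.953,.304])
def sp(im):
    q=im.astype(float); w=q[...,2]-q[...,:2].max(2); s=w[280:304,316:340]; v,u=np.unravel_index(s.argmax(),s.shape); pk=s[v,u]; v+=280;u+=316
    V,U=np.mgrid[v-4:v+5,u-4:u+5]; a=w[v-4:v+5,u-4:u+5]-np.median(w[v-4:v+5,u-4:u+5])-.1*pk; a[a<0]=0
    return (U*a).sum()/a.sum(),(V*a).sum()/a.sum(),pk
c=cam("scene"); r0=sp(cv2.imread("pics/sc1.png")); P0=onz(c,*r0[:2],.05)[:2]
if len(sys.argv)>1: im=cv2.imread("pics/cur.png")
else: im=viewer.snapshot("scene")[0]; cv2.imwrite("pics/cur.png",im)
r=sp(im); P=onz(c,*r[:2],.05)[:2]; print(np.round(r0,2),np.round(r,2))
t=np.array([-5.7,-7.1]); m=np.array([(P-P0)@px,(P-P0)@py])*1e3; print("spot moved",m.round(2),"left to go",(t-m).round(2))
E
python3 e.py 1
```

```text
[ 0.5797 -0.2068  0.2157] [ 1.800e+02 -1.000e-01 -1.058e+02] 12.55 0.021109538451901312 [-6.  -2.1  2.9] [-0.78  2.31  0.09]
[330.69 287.86  78.  ] [329.92 288.26 143.  ]
spot moved [-1.88 -0.11] left to go [-3.82 -6.99]
```

The mechanism works: the spot moved along -x only. Continuing the stroke.

>>> step_arm --moves '[[[0, 0, 0, -0.12, 1], [0, 0, 0, -0.12, 1], [0, 0, 0, -0.12, 1], [0, 0, 0, -0.12, 1], [0, 0, 0, -0.08, 1], [0, 0, 0, 0, 1]]]'

```text
clock: 13.15
tool_pos: [0.5794, -0.2076, 0.2171]
orientation: [-179.9, -0.1, -137.4]
force: [-9.0, -4.1, 9.6]
opening: 0.0229
gripper_force: 33.4
```

```bash
python3 e.py
```

```text
[ 0.5794 -0.2076  0.2171] [-1.799e+02 -1.000e-01 -1.374e+02] 13.15 0.022886511113573926 [-9.  -4.1  9.6] [-0.96  3.67  0.39]
[330.69 287.86  78.  ] [328.67 288.89 150.  ]
spot moved [-4.91 -0.19] left to go [-0.79 -6.91]
```

>>> step_arm --moves '[[[0, 0, 0, -0.08, 1], [0, 0, 0, -0.07, 1], [0, 0, 0, 0, 1], [0, 0, 0, 0, 3.4], [0, 0, 0, 0, 3.4], [0, 0, 0, 0, 3.4], [0, 0, 2, 0, 3.4], [0, 0, 3, 0, 3.4], [0, 0, 1, 0.14, 3.4], [0, 0, 0, 0.14, 3.4]]]'

```text
clock: 14.2
tool_pos: [0.582, -0.206, 0.2771]
orientation: [-179.8, 0.1, -129.5]
force: [-0.9, -0.3, -0.5]
opening: 0.034
gripper_force: 0.0
```

```bash
python3 e.py
```

```text
[ 0.582  -0.206   0.2771] [-1.798e+02  1.000e-01 -1.295e+02] 14.2 0.03396486513321398 [-0.9 -0.3 -0.5] [-0.   -0.02 -0.03]
[330.69 287.86  78.  ] [328.18 289.01 155.  ]
spot moved [-5.94  0.02] left to go [ 0.24 -7.12]
```

Upper axis is within 0.3 mm. Now the lower knob.

>>> step_arm --moves '[[[-1.2, -1.1, 0, 0.14, 3.4], [-1.2, -1.2, 0, 0.14, 3.4], [-1.2, -1.2, 0, 0.14, 3.4], [-0.1, 0, -1, 0.14, 3.4], [0, 0, -2, 0.02, 3.4], [0, 0, -2.5, 0, 3.4], [0, 0, -2, 0, 3.4], [0, 0, -1, 0, 3.4], [0, 0, -0.2, 0, 3.4], [0, 0, 0, 0, 3.4]]]'

```text
clock: 15.25
tool_pos: [0.5438, -0.2411, 0.1879]
orientation: [-180.0, -0.0, -96.6]
force: [0.4, -1.2, 0.8]
opening: 0.0344
gripper_force: 0.0
```

>>> step_arm --moves '[[[0, 0, 0, 0, 1], [0, 0, 0, 0, 1], [0, 0, 0, 0, 1], [0, 0, 0, 0, 1], [0, 0, 0, -0.12, 1], [0, 0, 0, -0.12, 1], [0, 0, 0, -0.12, 1], [0, 0, 0, -0.12, 1], [0, 0, 0, -0.12, 1], [0, 0, 0, -0.1, 1]]]'

```text
clock: 16.25
tool_pos: [0.545, -0.241, 0.1888]
orientation: [-179.8, 0.1, -136.9]
force: [2.2, -0.9, 3.4]
opening: 0.0243
gripper_force: 30.0
```

```bash
python3 e.py
```

```text
[ 0.545  -0.241   0.1888] [-1.798e+02  1.000e-01 -1.369e+02] 16.25 0.024262935347915463 [ 2.2 -0.9  3.4] [ 0.33 -0.1   0.53]
[330.69 287.86  78.  ] [329.09 290.14 156.  ]
spot moved [-5.71 -3.36] left to go [ 0.01 -3.74]
```

>>> step_arm --moves '[[[0, 0, 0, 0, 3.4], [0, 0, 0, 0, 3.4], [0, 0, 0, 0, 3.4], [0, 0, 0, 0.14, 3.4], [0, 0, 0, 0.14, 3.4], [0, 0, 0, 0.14, 3.4], [0, 0, 0, 0.14, 3.4], [0, 0, 0, 0.14, 3.4], [0, 0, 0, 0, 3.4], [0, 0, 0, 0, 1]]]'

```text
clock: 17.3
tool_pos: [0.5431, -0.2411, 0.1875]
orientation: [180.0, -0.0, -96.8]
force: [0.1, 0.5, 0.4]
opening: 0.0301
gripper_force: 0.0
```

>>> step_arm --moves '[[[0, 0, 0, 0, 1], [0, 0, 0, 0, 1], [0, 0, 0, 0, 1], [0, 0, 0, -0.12, 1], [0, 0, 0, -0.12, 1], [0, 0, 0, -0.12, 1], [0, 0, 0, -0.12, 1], [0, 0, 0, -0.12, 1], [0, 0, 0, -0.08, 1], [0, 0, 0, 0, 1]]]'

```text
clock: 18.3
tool_pos: [0.5449, -0.2409, 0.1878]
orientation: [-179.9, 0.1, -135.8]
force: [5.5, -1.5, -0.4]
opening: 0.0242
gripper_force: 30.0
```

```bash
python3 e.py
```

```text
[ 0.5449 -0.2409  0.1878] [-1.799e+02  1.000e-01 -1.358e+02] 18.3 0.02418577239822147 [ 5.5 -1.5 -0.4] [ 0.32 -1.63  0.37]
[330.69 287.86  78.  ] [329.63 291.02 136.  ]
spot moved [-5.83 -5.81] left to go [ 0.13 -1.29]
```

>>> step_arm --moves '[[[0, 0, 0, -0.1, 1], [0, 0, 0, -0.1, 1], [0, 0, 0, -0.06, 1], [0, 0, 0, 0, 1], [0, 0, 0, 0, 3.4], [0, 0, 0, 0, 3.4], [0, 0, 0, 0, 3.4], [0, 0, 2, 0, 3.4], [0, 0, 3, 0, 3.4], [0, 0, 4, 0.1, 3.4]]]'

```text
clock: 19.35
tool_pos: [0.5418, -0.2408, 0.2767]
orientation: [179.8, -0.2, -144.7]
force: [1.0, -0.1, -0.4]
opening: 0.0336
gripper_force: 0.0
```

```bash
python3 e.py
```

```text
[ 0.5418 -0.2408  0.2767] [ 179.8   -0.2 -144.7] 19.35 0.03361986268112514 [ 1.  -0.1 -0.4] [-0.04 -0.23  0.01]
[330.69 287.86  78.  ] [329.89 291.5  139.  ]
spot moved [-5.95 -7.14] left to go [0.25 0.04]
```

>>> step_arm --moves '[[[0, 0, 1, 0.08, 0], [1.3, 3.5, 0, 0.08, 0], [1.5, 4, 0, 0.08, 0], [1.5, 4, 0, 0.08, 0], [1.5, 4, 0, 0.08, 0], [1.5, 4, 0, 0.08, 0], [1.5, 4, -3, 0.08, 0], [1.5, 4, -4, 0.09, 0], [0, 0.5, -4, 0, 0], [0, 0, 0, 0, 0]]]'

```text
clock: 20.4
tool_pos: [0.6398, 0.0321, 0.1783]
orientation: [179.4, -0.3, -107.4]
force: [-0.7, -0.3, -0.2]
opening: 0.0006
gripper_force: 0.0
```

Run:
```python
from h import *
o=ctrl.get_obs(); print(o["tool_pos"],o["orientation"],o["clock"],o["force"])
im,d,c=shot("wrist","w3"); X=[0.63444,-0.01574,.05]
u,v=proj(c,X).round().astype(int); print(u,v)
s=red(im,(u-20,v-20,u+20,v+20)); S=onz(c,*s,.05); print("spot-cross(earlier) mm",(S-X)*1e3)
a=cv2.resize(im[v-40:v+40,u-40:u+40],(400,400),interpolation=cv2.INTER_CUBIC)
sd=viewer.snapshot("side")[0]
cv2.imwrite("pics/die3.png",np.hstack([a,cv2.resize(sd[100:300,150:350],(400,400))]))
```

```text
[0.6398245  0.03208528 0.17830081] [ 179.44200621   -0.29557968 -107.43440961] 20.4 [-0.66152603 -0.27554241 -0.20355798]
304 182
spot-cross(earlier) mm [ 2.43934754e-01 -4.05442787e-01 -1.38777878e-14]
```

View pics/die3.png

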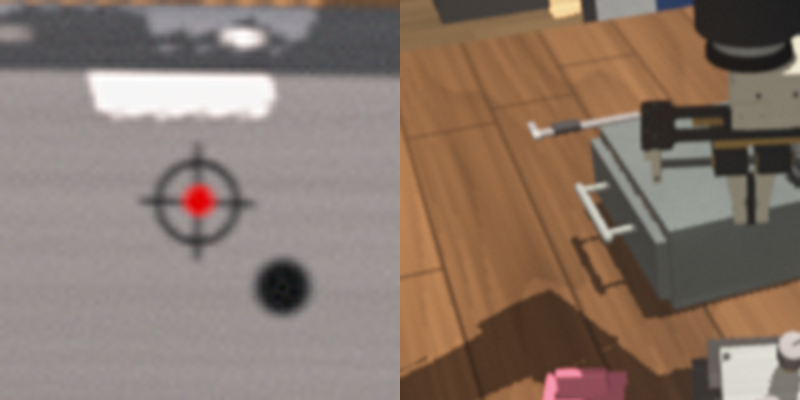

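The crop shows the red spot centred in the ring at (198,201), and the drawer front close to the rack. One quick numeric check that the drawer has no gap left.

Run:
```python
from h import *
im,d,c=shot("side")
v,u=np.mgrid[150:300,200:340]; K,e,R=c; dd=d[150:300,200:340].ravel()
Q=(R@(np.linalg.inv(K)@np.stack([u.ravel(),v.ravel(),np.ones(u.size)])*dd)).T+e
s=Q[(abs(Q[:,1]-.152)<.012)&(Q[:,2]>.03)&(Q[:,2]<.085)&(Q[:,0]<.66)]
print(np.histogram(s[:,0],np.arange(.56,.66,.003)))
for a in np.arange(.575,.65,.005):
    q=s[(s[:,0]>a)&(s[:,0]<a+.005)]; print(a.round(3),len(q),q[:,1].min().round(4) if len(q) else '')
t=Q[(Q[:,1]>.2)&(Q[:,1]<.36)&(Q[:,2]>.05)&(Q[:,0]>.57)&(Q[:,0]<.62)]
for a in np.arange(.572,.612,.002):
    q=t[(t[:,0]>a)&(t[:,0]<a+.002)]; print(a.round(3),len(q),np.percentile(q[:,2],[5,50,95]).round(3) if len(q) else '')
```

```text
(array([ 0,  0,  0,  0,  0,  0,  0, 30, 32, 25, 31, 26, 34, 29, 29, 25, 27,
       24, 28, 25, 30, 24, 27, 23, 33, 22, 29, 24, 30, 26, 22, 33, 23]), array([0.56 , 0.563, 0.566, 0.569, 0.572, 0.575, 0.578, 0.581, 0.584,
       0.587, 0.59 , 0.593, 0.596, 0.599, 0.602, 0.605, 0.608, 0.611,
       0.614, 0.617, 0.62 , 0.623, 0.626, 0.629, 0.632, 0.635, 0.638,
       0.641, 0.644, 0.647, 0.65 , 0.653, 0.656, 0.659]))
0.575 0 
0.58 41 0.1542
0.585 46 0.1541
0.59 48 0.1535
0.595 54 0.151
0.6 47 0.1503
0.605 42 0.1508
0.61 42 0.1509
0.615 45 0.1517
0.62 46 0.1502
0.625 41 0.1514
0.63 50 0.1499
0.635 42 0.1517
0.64 42 0.1523
0.645 47 0.1512
0.65 41 0.153
0.572 6 [0.065 0.069 0.071]
0.574 7 [0.065 0.068 0.072]
0.576 7 [0.066 0.07  0.072]
0.578 100 [0.052 0.075 0.091]
0.58 169 [0.053 0.075 0.094]
0.582 48 [0.057 0.092 0.095]
0.584 32 [0.092 0.094 0.096]
0.586 29 [0.092 0.094 0.095]
0.588 32 [0.092 0.094 0.096]
0.59 26 [0.091 0.094 0.095]
0.592 38 [0.091 0.094 0.106]
0.594 69 [0.092 0.1   0.107]
0.596 52 [0.096 0.104 0.107]
0.598 46 [0.084 0.105 0.108]
0.6 33 [0.084 0.106 0.107]
0.602 33 [0.103 0.106 0.108]
0.604 30 [0.104 0.106 0.108]
0.606 33 [0.105 0.106 0.108]
0.608 30 [0.103 0.106 0.109]
0.61 29 [0.104 0.106 0.108]
0.612 28 [0.104 0.106 0.108]
```

```bash
python3 -c "
from plant import ctrl,close_job
o=ctrl.get_obs(); print(o['clock'],o['force'].round(1)); print(close_job())"
```

```text
20.55 [ 0.2 -0.3  0.6]
the job is handed in; nothing more can be done
None
```

I handed the job in at 20.6 s: the guard is in the drawer and the depth check showed no gap at the drawer front. The laser spot is about 0.5 mm from the cross by the wrist camera, inside the ring. The arm is clear of everything and I did not approach the bushings or the radius tip. The hand-in gave no verdict.

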